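# Hold the reservoir flask down in the sprung test cradle

## Task

Slide the red round flask along the slot and out of the open mouth of its dock (the end nearer the robot), carry it to the sprung ring cradle, seat it upright in the ring, press it fully down against the spring and finish while still holding it pressed down with the gripper: do not let go. Leave the other things on the bench where they are.

Things in the scene. Friction and masses are not known exactly. Their poses are not given: they have to be found in the camera images.
- flask_center (a point): Red round flask, 140 mm tall, 0.24 to 0.38 kg; point on its axis, 70 mm above its underside, z to its top. Upwards: foot 32 mm across; ball 64 mm across centred 37 mm below this point; neck 20 mm; yellow flange 44 mm across, 10 to 16 mm above the point; yellow straight stem 24 mm across, 16 to 70 mm above it: grip there, fingertips may rest on the flange. Starts standing in the dock.
- dock: Fixed slotted dock, blue sides, 140 (x) x 96 x 83 mm; origin centre of underside. Floor 8 mm thick; inside 80 mm wide. Roof (78 to 83 mm high) covers the flask's ball: inside, it can rise only 5 mm. Roof slot 34 mm wide along y = 0 from the open mouth at x = -70 mm to x = +45; the neck stands in it, flange and stem above. The ball is clear once the axis is beyond x = -102 mm.
- cradle: The fixed base of the sprung cradle: dark steel plate 90 x 90 x 12 mm with a grey round housing 72 mm across whose rim is 52 mm above the table; origin at the centre of its underside. The sprung ring rides above the housing.
- cradle_seat (a point): Centre of the top face of the cradle's black sprung ring (72 mm outside, 48 mm hole, 12 mm thick); 80 mm above the table when up, it moves down with the ring. z up. A flask sitting upright in the ring has its underside 11.8 mm below this point (its centre point 58.2 mm above it).
- cradle_ring (a joint): How far the ring is pressed down, m: 0 up, 0.016 fully down on the housing's rim. A spring pushes it back up: about 5 N to start it moving, about 13 N fully down; the flask's own weight does not press it down and it springs back when let go.
- bearing: Bystander, to be left alone: a steel bearing ring, 40 mm across, 14 mm high; origin at its underside.
- coupling: Bystander, to be left alone: an upright aluminium shaft coupling, 30 mm across, 36 mm high, with a blue stripe; origin at its underside.
- screwdriver: Bystander, to be left alone: a screwdriver lying flat; origin at its underside.
- tape_roll: Bystander, to be left alone: a blue plastic roll, 90 mm across, 24 mm high; origin at its underside.
- meter: Bystander, to be left alone: a yellow handheld meter lying flat, 140 x 75 x 34 mm; origin at its underside.
- carton: Bystander, to be left alone: a small cardboard carton, 80 x 110 x 60 mm; origin at its underside.
- spanner: Bystander, to be left alone: a steel spanner lying flat; origin at its underside.
Not all that is in view belongs to the job. What is shaped like the part that bears flask_center but pink is not meant. Several things look just like the cradle: the one meant starts farthest to the robot's right.

How it is judged:
On the way, in this order (a step that is already met when the one before it is completed fails the run):
1. the flask has been slid out of the dock's mouth, clear of its roof (x of flask_center in the frame of dock below -0.096 m), for 0.05 s.
2. the flask sits upright in the cradle's ring (horizontal distance between flask_center and cradle_seat below 0.01 m and z of flask_center in the frame of cradle_seat below 0.063 m and angle between flask_center's own z axis and vertical below 0.2 rad and contact force between flask and cradle above 0.5 N), for 0.1 s.
At the end, for the whole second after the job is handed in: The flask sits in the cradle's ring, upright within 0.2 rad, its axis within 10 mm of the ring's centre and seated within 5 mm, and the gripper still holds it and presses it down: the ring is at least 12.5 of its 16 mm down and the flask bears on it with more than 8 N (value of joint cradle_ring above 0.0125 m and horizontal distance between flask_center and cradle_seat below 0.01 m and z of flask_center in the frame of cradle_seat between 0.053 and 0.063 m and angle between flask_center's own z axis and vertical below 0.2 rad and contact force between flask and cradle above 8 N and contact force between the fingers and flask above 4 N); the arm keeps its last pose, push and grip.
It fails at once if a bystander was pushed more than 30 mm from its place (distance of any of bearing, coupling, screwdriver, tape_roll, meter, carton, spanner from where it was at the start of the episode above 0.03 m).
It also fails if it takes over 45 s, if anything falls off the work surface, if the arm or the gripper's body presses on something with over 40 N, if the wrist force passes 120 N, or if a joint passes its speed limit or range.

## Robot

A 6-joint arm with a two-finger parallel gripper is mounted at the origin on the work surface. World frame = base frame: x ahead of the robot, y to its left, z up, the work surface at z = 0. Lengths are in m, angles in rad, forces in N, time in s.
With the tool pointing down it reaches from about 0.4 to 0.925 m from the base axis. Payload 12.5 kg.
Tool frame: the origin (TCP) lies midway between the tips of the shut fingers; the grasp point (between the pads) lies 19 mm behind it; x points along the fingers, z is the direction in which the jaws open and shut, and the axes are right-handed (so a half turn about x gives the same grasp; the last joint's range is limited). The gripper opens to 95 mm and grips with 3 to 60 N. Pads are 20 mm wide; open, the fingers measure 119 mm over their backs; the gripper's body (75 mm by 180 mm) begins 59 mm behind the grasp point.
Start: joints at [1.011, 0.491, 1.559, -0, 1.092, -0.106], TCP at [0.274, 0.562, 0.215] pointing down, gripper open.
Joint ranges: [-3.1, 3.1], [-0.84, 2.19], [0.05, 2.79], [-1.13, 4.28], [0.06, 2.93], [-2.69, 2.69]. Speed limits (rad/s): [2.22, 2.22, 2.79, 3.14, 3.14, 3.14].

## Interface

Orientations are given as a unit quaternion [w, x, y, z].
In Python, from workcell import env, grip, solver, get_image, calibration, close_job, status gives the robot as it stands. Calls block until the motion is done:
- env.move_ptp(position, orientation): joint-space move of the TCP to a pose.
- env.move_linear(position, frame=None, speed=0.15): straight line of the TCP; frame=None keeps the orientation; speed is the mean speed in m/s.
- env.goto_joints(angles): joint-space move.
- grip(opening, f_grip=None): finger opening in m; f_grip is the grip in N (None keeps the last); returns when the fingers have stopped.
- env.pause(seconds).
- solver.ik(position, orientation): joint angles nearest the present ones, or None.
- get_image(name): name is "scene" or "top" or "wrist"; returns the picture (480x640x3 uint8, blue, green, red); there is no depth.
- calibration(name): a dict with "fx", "fy", "cx", "cy" (pixels), "xyz" and "attitude" of the camera in the world. Camera axes: x right, y up, looking along -z (the intrinsics and any distortion apply to the point x, -y, -z); pixel columns grow to the right and rows downward; lengths in m; the calibration is good to about 2 mm. A picture is of the moment at which its call begins: read the wrist's pose just before it. calibration takes no time and is no camera call; for the wrist camera it gives the pose at the moment of the call.
A pose or a line that the arm cannot do raises env.Unreachable and nothing moves.
- close_job(): hands the job in, once; it reports no verdict.
Readings, each from a call of its own:
- status.get_clock(): time.
- status.get_qpos(): joint angles.
- status.get_qvel(): joint speeds.
- status.get_tau(): joint torques, N m.
- status.get_tcp_pos(): TCP position.
- status.get_tool_rot(): TCP orientation.
- status.get_force(): force on the tool from outside, world axes, zero at the start.
- status.get_ft_torque(): the same for the moment, N m.
- status.get_gripper_width(): finger opening in m.
Only numpy, scipy, OpenCV 4.12 (cv2) and the standard library are available. Lean on these libraries where they do the work, as an engineer would, in place of code of your own. Each camera call takes 0.05 s, during which the arm holds its last target.

## Working session

There is one attempt and no reset: what is moved stays moved. The work goes in short steps, each a Python script; the robot and the scene stay as the last script left them, time stands still between calls to the robot, and variables do not carry over. Pictures are saved under pics/ and viewed, and the job is handed in when it is done.

```bash
ls; mkdir -p pics; python3 - <<'E'
from workcell import env, grip, solver, get_image, calibration, close_job, status
import cv2
for n in ["scene","top","wrist"]:
    print(n,calibration(n)); cv2.imwrite(f"pics/{n}0.png",get_image(n))
print(status.get_clock(),status.get_tcp_pos(),status.get_tool_rot())
E
```

```text
pics
scene {'fx': 560.0971294932623, 'fy': 560.0971294932623, 'cx': 320.3800751230851, 'cy': 248.9714037451553, 'xyz': array([ 1.25163738, -0.25299723,  1.20013775]), 'attitude': array([0.78044094, 0.23210135, 0.1611093 , 0.55774967])}
top {'fx': 585.7677694397299, 'fy': 585.7677694397299, 'cx': 322.09412415763455, 'cy': 238.76278787758426, 'xyz': array([ 0.31882144, -0.00491268,  1.68278807]), 'attitude': array([ 0.70639515,  0.0583439 , -0.05149983, -0.70352658])}
wrist {'fx': 425.02950029915496, 'fy': 425.02950029915496, 'cx': 325.7930611481507, 'cy': 237.6805969378494, 'xyz': array([0.19938807, 0.59586912, 0.38341696]), 'attitude': array([ 0.83871485, -0.12384154, -0.07638461,  0.5247724 ])}
0.15 [0.27388447 0.56162795 0.21423206] [ 0.59942169 -0.37483278  0.5998895   0.37460193]
```

View pics/scene0.png

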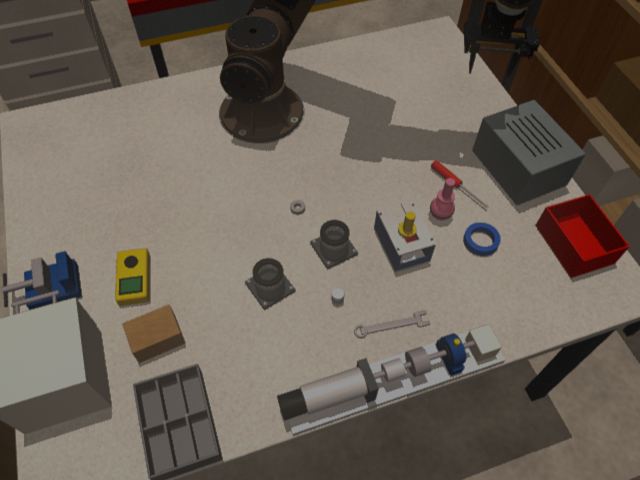

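View pics/top0.png

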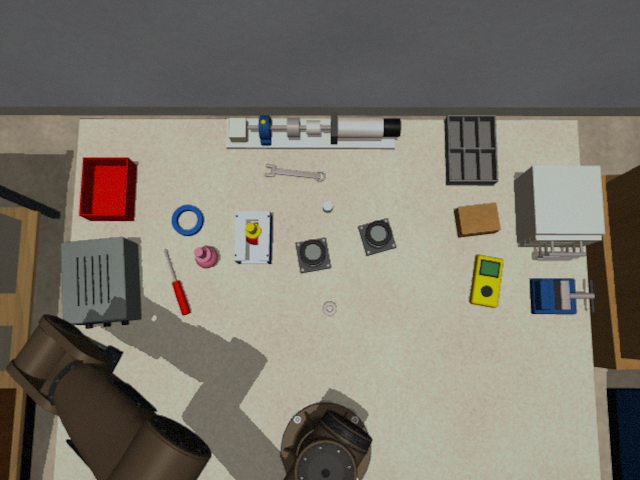

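View pics/wrist0.png

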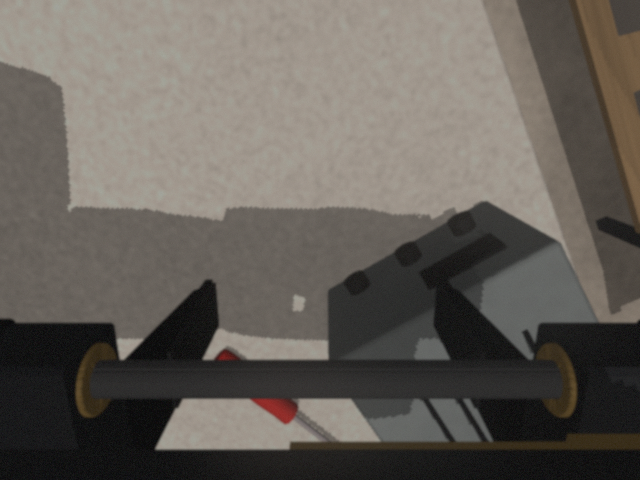

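The top view shows two cradles, at (313,253) and (378,236). The right-hand one is the target, as the robot's right is image right. The dock is at (253,237) with the yellow stem at (252,231), and the pink decoy is at (206,257). Next I'll zoom in and measure.

```bash
cat > h.py <<'E'
import numpy as np, cv2
from scipy.spatial.transform import Rotation as R
from workcell import env, grip, solver, get_image, calibration, close_job, status
def rot(q): return R.from_quat([q[1],q[2],q[3],q[0]]).as_matrix()
def ray(c,u,v):
    d=rot(c['attitude'])@np.array([(u-c['cx'])/c['fx'],-(v-c['cy'])/c['fy'],-1.]); return np.array(c['xyz']),d/np.linalg.norm(d)
def onz(c,u,v,z):
    o,d=ray(c,u,v); return o+d*(z-o[2])/d[2]
def proj(c,p):
    q=rot(c['attitude']).T@(np.array(p)-c['xyz']); return c['cx']+c['fx']*q[0]/-q[2], c['cy']-c['fy']*q[1]/-q[2]
def tri(rays):
    A=np.zeros((3,3));b=np.zeros(3)
    for o,d in rays:
        P=np.eye(3)-np.outer(d,d);A+=P;b+=P@o
    x=np.linalg.solve(A,b); return x,[np.linalg.norm((np.eye(3)-np.outer(d,d))@(x-o)) for o,d in rays]
E
python3 - <<'E'
import cv2,numpy as np
t=cv2.imread('pics/top0.png');s=cv2.imread('pics/scene0.png')
a=cv2.resize(t[195:275,220:320],None,fx=4,fy=4,interpolation=2)
b=cv2.resize(t[195:275,330:430],None,fx=4,fy=4,interpolation=2)
c=cv2.resize(s[190:290,360:460],None,fx=4,fy=3,interpolation=2)
d=cv2.resize(s[230:330,220:320],None,fx=4,fy=3,interpolation=2)
cv2.imwrite('pics/z.png',np.vstack([np.hstack([a[:300],b[:300]]),np.hstack([c,d])]))
E
```

```text
(no output)
```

View pics/z.png

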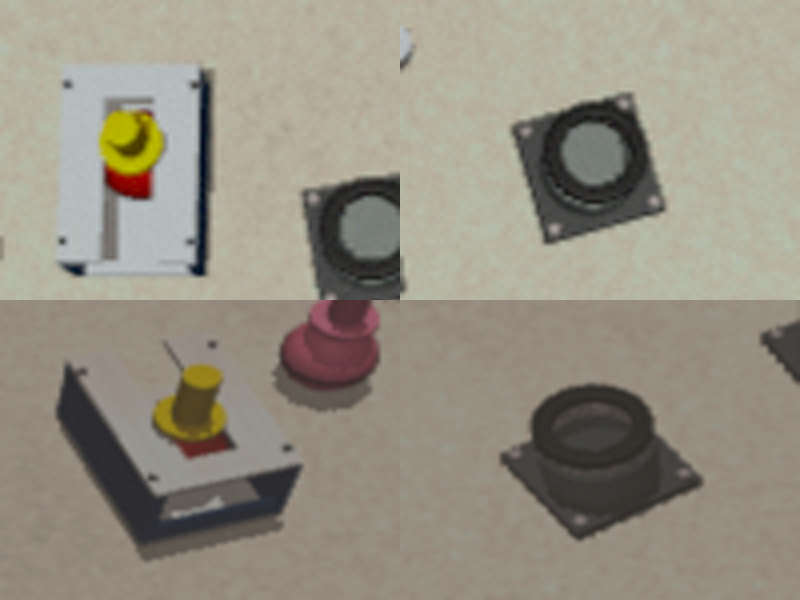

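```bash
python3 - <<'E'
from h import *
ct=calibration('top');cs=calibration('scene')
t=cv2.imread('pics/top0.png');s=cv2.imread('pics/scene0.png')
# roof by white mask
roi=t[200:270,225:285]; hsv=cv2.cvtColor(roi,cv2.COLOR_BGR2HSV)
print('roof samples',roi[45,15],roi[45,55],hsv[45,15])
C=[(235.5,211),(270.5,211.5),(268.7,260.5),(234.3,260.5)]
P=[onz(ct,u,v,.083) for u,v in C]
for p in P: print(p.round(4))
print('sides',[np.linalg.norm(P[i]-P[(i+1)%4]).round(4) for i in range(4)],'ctr',np.mean(P,0).round(4))
for nm,im,c in(('top',t,ct),('scene',s,cs)):
    h=cv2.cvtColor(im,cv2.COLOR_BGR2HSV); m=cv2.inRange(h,(22,120,40),(35,255,255))
    n,l,st,ce=cv2.connectedComponentsWithStats(m)
    for i in range(1,n):
        if st[i,4]>30: print(nm,st[i],ce[i].round(1))
# stem tops: zoom coordinates
print('stem top', onz(ct,220+124/4,195+123/4,.148), onz(cs,360+203/4,190+75/3,.148), tri([ray(ct,220+124/4,195+123/4),ray(cs,360+203/4,190+75/3)]))
print('ring', onz(ct,330+(595-400)/4,195+154/4,.08), onz(cs,220+(593-400)/4,230+(420-300)/3,.08),tri([ray(ct,330+195/4,195+154/4),ray(cs,220+193/4,230+120/3)]))
B=[(518-400,125),(633-400,95),(663-400,208),(547-400,242)]
Q=[onz(ct,330+u/4,195+v/4,.012) for u,v in B]; print('plate',np.array(Q).round(4),np.mean(Q,0),[np.linalg.norm(Q[i]-Q[(i+1)%4]).round(4) for i in range(4)])
E
```

```text
roof samples [187 188 179] [156 173 181] [ 87  12 188]
[0.6472 0.2531 0.083 ]
[0.646  0.1554 0.083 ]
[0.5086 0.1578 0.083 ]
[0.5082 0.2526 0.083 ]
sides [np.float64(0.0977), np.float64(0.1375), np.float64(0.0948), np.float64(0.1389)] ctr [0.5775 0.2047 0.083 ]
top [245 223  16  16 202] [252.2 230.1]
top [ 470  255   33   53 1025] [485.3 283.5]
scene [406 212   9  11  70] [409.9 215.8]
scene [398 222  19  15 136] [406.4 229.8]
scene [ 115  248   34   57 1211] [132.1 274.9]
scene [454 339   6   7  33] [456.4 341.8]
stem top [0.59386516 0.20018117 0.148     ] [0.59125517 0.20566281 0.148     ] (array([0.5937894 , 0.20149911, 0.15279317]), [np.float64(0.0020724324115140797), np.float64(0.0020724324115141204)])
ring [ 0.58534379 -0.14568211  0.08      ] [ 0.58734931 -0.14319688  0.08      ] (array([ 0.58595855, -0.14442469,  0.07829912]), [np.float64(0.0014438719524020917), np.float64(0.0014438719524020006)])
plate [[ 0.6177 -0.0962  0.012 ]
 [ 0.6401 -0.1796  0.012 ]
 [ 0.5574 -0.2001  0.012 ]
 [ 0.5325 -0.1166  0.012 ]] [ 0.58694004 -0.1481247   0.012     ] [np.float64(0.0864), np.float64(0.0852), np.float64(0.0872), np.float64(0.0877)]
```

```bash
python3 - <<'E'
from h import *
print(rot(status.get_tool_rot()).round(3))
c=calibration('wrist');T=rot(status.get_tool_rot());print('cam in tool',(T.T@(c['xyz']-status.get_tcp_pos())).round(3),'look in tool',(T.T@-rot(c['attitude'])[:,2]).round(3))
for s in (1,-1):
  Rm=np.array([[0,0,0],[0,0,s],[-1,0,0]]).astype(float); Rm[:,1]=np.cross(Rm[:,2],Rm[:,0])
  q=R.from_matrix(Rm).as_quat(); q=[q[3],*q[:3]]
  for p in ([.593,.202,.3],[.593,.202,.1],[.45,.205,.1],[.45,.205,.25],[.586,-.145,.3],[.586,-.145,.14]):
    r=solver.ik(p,q); print(s,p,None if r is None else np.round(r,2))
E
```

```text
[[-0.    -0.899  0.438]
 [-0.001  0.438  0.899]
 [-1.     0.    -0.001]]
cam in tool [-0.169  0.082 -0.002] look in tool [ 0.958 -0.288 -0.001]
1 [0.593, 0.202, 0.3] [ 0.22  0.42  1.44 -0.    1.28 -1.35]
1 [0.593, 0.202, 0.1] [ 0.22  0.62  1.67 -0.    0.85 -1.35]
1 [0.45, 0.205, 0.1] [ 0.29  0.47  1.99 -0.    0.68 -1.28]
1 [0.45, 0.205, 0.25] [ 0.29  0.27  1.82 -0.    1.05 -1.28]
1 [0.586, -0.145, 0.3] [-0.35  0.39  1.5  -0.    1.26 -1.92]
1 [0.586, -0.145, 0.14] [-0.35  0.54  1.69 -0.    0.91 -1.92]
-1 [0.593, 0.202, 0.3] [ 0.22  0.42  1.44 -0.    1.28  1.79]
-1 [0.593, 0.202, 0.1] [ 0.22  0.62  1.67 -0.    0.85  1.79]
-1 [0.45, 0.205, 0.1] [ 0.29  0.47  1.99 -0.    0.68  1.86]
-1 [0.45, 0.205, 0.25] [ 0.29  0.27  1.82 -0.    1.05  1.86]
-1 [0.586, -0.145, 0.3] [-0.35  0.39  1.5  -0.    1.26  1.22]
-1 [0.586, -0.145, 0.14] [-0.35  0.54  1.69 -0.    0.91  1.22]
```

```bash
cat >> h.py <<'E'
Rd=np.array([[0,-1,0],[0,0,1],[-1,0,0]],float)
_q=R.from_matrix(Rd).as_quat(); Q=np.array([_q[3],*_q[:3]])
E
python3 - <<'E'
from h import *
env.move_ptp([.54,.03,.42],Q)
env.pause(.2)
c=calibration('wrist'); im=get_image('wrist'); cv2.imwrite('pics/w1.png',im)
import pickle; pickle.dump(c,open('w1.pkl','wb'))
for n,p in dict(stem=[.593,.202,.148],ring=[.586,-.145,.08],dock=[.5775,.2047,.083]).items(): print(n,proj(c,p))
print(status.get_clock())
E
```

```text
stem (np.float64(485.5339394045889), np.float64(240.99814224149407))
ring (np.float64(185.2763671327754), np.float64(218.82724089409177))
dock (np.float64(470.04385675123484), np.float64(213.19500231983523))
2.65
```

View pics/w1.png

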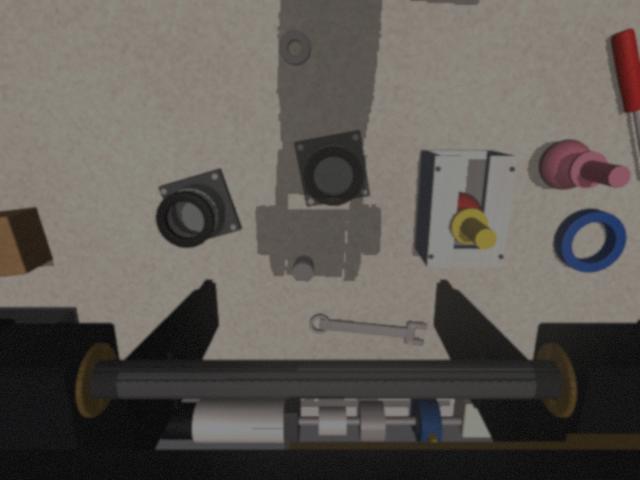

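The wrist view shows the stem top at about (485,238), against a predicted (485.5,241). The ring centre is at about (187,217), against (185,219). The dock's mouth faces the robot, at image top. I'll refine these by fitting and triangulating.

```bash
python3 - <<'E'
from h import *
import pickle
c=pickle.load(open('w1.pkl','rb'));im=cv2.imread('pics/w1.png')
ct=calibration('top');cs=calibration('scene')
g=cv2.cvtColor(im,cv2.COLOR_BGR2GRAY)
a=cv2.resize(im[170:260,140:250],None,fx=4,fy=4,interpolation=2)
b=cv2.resize(im[170:260,430:520],None,fx=4,fy=4,interpolation=2)
cv2.imwrite('pics/w1z.png',np.hstack([a,b]))
rw=ray(c,187,217)
print(onz(c,187,217,.08),tri([rw,ray(ct,330+195/4,195+154/4),ray(cs,220+193/4,230+40)]))
print(onz(c,485,238,.148),tri([ray(c,485,238),ray(ct,251,195+123/4),ray(cs,360+203/4,215)]))
for u,v in [(425,151),(516,153),(510,264),(425,264)]: print(onz(c,u,v,.083))
E
```

```text
[ 0.58367417 -0.14265679  0.08      ] (array([ 0.58528003, -0.14423379,  0.07668969]), [np.float64(0.0008505593968069974), np.float64(0.0018272425770781012), np.float64(0.001364197352273776)])
[0.58960312 0.2010498  0.148     ] (array([0.59191484, 0.20203072, 0.14880511]), [np.float64(0.00262588978395779), np.float64(0.002662422630226886), np.float64(0.003052391902505414)])
[0.50285249 0.1445628  0.083     ]
[0.50498051 0.25138899 0.083     ]
[0.64340475 0.26180056 0.083     ]
[0.64362137 0.15421994 0.083     ]
```

View pics/w1z.png

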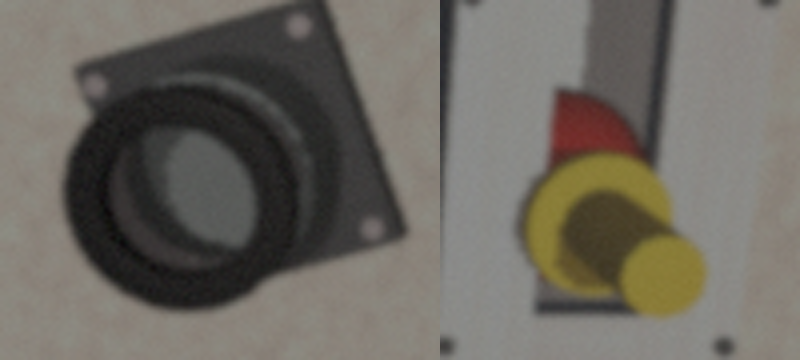

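```bash
python3 - <<'E'
from h import *
import pickle
c=pickle.load(open('w1.pkl','rb'));ct=calibration('top');cs=calibration('scene')
A=[onz(ct,220+u/4,195+v/4,.083) for u,v in [(67,84),(194,86),(190,241),(62,241)]]
B=[onz(c,430+u/4,170+v/4,.083) for u,v in [(6,345),(283,345),(328,2),(35,0)]]
B=[B[1],B[0],B[3],B[2]]
C=[onz(cs,360+u/4,190+(v-300)/3,.083) for u,v in [(288,448),(153,478),(82,372),(212,345)]]
for S in (A,B,C):
    S=np.array(S)[:,:2]; print(S.round(4).tolist(),S.mean(0).round(4))
    for i,j in((3,0),(2,1)): print(' yaw',np.degrees(np.arctan2(*(S[j]-S[i])[::-1])).round(2),np.linalg.norm(S[j]-S[i]).round(4))
    for i,j in((1,0),(2,3)): print(' yawy',np.degrees(np.arctan2(-(S[j]-S[i])[0],(S[j]-S[i])[1])).round(2),np.linalg.norm(S[j]-S[i]).round(4))
E
```

```text
[[0.633, 0.2493], [0.6318, 0.1607], [0.5231, 0.1614], [0.5228, 0.2497]] [0.5777 0.2053]
 yaw -0.22 0.1102
 yaw -0.37 0.1087
 yawy -0.75 0.0886
 yawy 0.21 0.0883
[[0.6331, 0.2489], [0.6332, 0.1617], [0.525, 0.1624], [0.5254, 0.2493]] [0.5792 0.2056]
 yaw -0.24 0.1076
 yaw -0.37 0.1082
 yawy 0.11 0.0872
 yawy -0.29 0.0869
[[0.6333, 0.2528], [0.6336, 0.1645], [0.5236, 0.1642], [0.5238, 0.252]] [0.5786 0.2084]
 yaw 0.43 0.1095
 yaw 0.17 0.11
 yawy 0.15 0.0883
 yawy -0.15 0.0878
```

```bash
python3 - <<'E'
from h import *
env.move_ptp([.592,.203,.20],Q)
env.move_linear([.592,.203,.100],speed=.08)
print(status.get_force().round(2))
grip(0.0,35); print('w',status.get_gripper_width(),status.get_force().round(2),status.get_tcp_pos().round(4))
cv2.imwrite('pics/g_top.png',cv2.resize(get_image('top')[180:290,200:320],None,fx=5,fy=5))
cv2.imwrite('pics/g_w.png',get_image('wrist'))
print(status.get_clock())
E
```

```text
[-0.11 -0.64  0.08]
w 0.023729436199218835 [-0.21 -0.53 -1.15] [0.592 0.203 0.1  ]
6.3667
```

View pics/g_w.png

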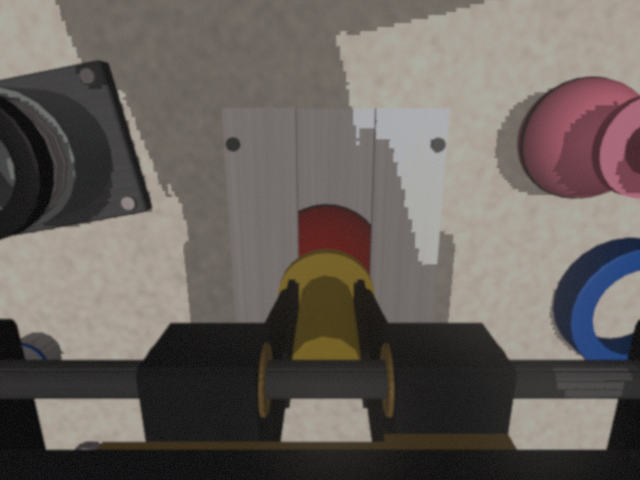

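The stem is gripped at 23.7 mm and centred in the fingers. The slot (columns 297–375) is centred about 3 mm towards +y. Next: lift slightly and slide out.

```bash
python3 - <<'E'
from h import *
env.move_linear([.592,.203,.102],speed=.03); print(status.get_force().round(2))
for x,y in ((.57,.2055),(.54,.206),(.51,.206),(.48,.206),(.455,.206)):
    env.move_linear([x,y,.102],speed=.07); print(x,status.get_force().round(2),status.get_gripper_width())
    if abs(status.get_force()[:2]).max()>15: print('stop');break
cv2.imwrite('pics/s_top.png',cv2.resize(get_image('top')[180:310,200:320],None,fx=4,fy=4))
cv2.imwrite('pics/s_sc.png',cv2.resize(get_image('scene')[130:290,340:500],None,fx=3.5,fy=3.5))
print(status.get_clock(),status.get_tcp_pos())
E
```

```text
[ 0.03  0.29 -4.31]
0.57 [ 0.49  0.31 -3.49] 0.023627114591866536
0.54 [ 0.24 -0.11 -2.62] 0.023717763991272487
0.51 [ 0.29  0.45 -3.36] 0.023988594756970873
0.48 [ 0.04 -0.06 -4.33] 0.02330521464841936
0.455 [ 0.16  0.19 -2.74] 0.023541704943759397
9.4167 [0.45537532 0.20606958 0.10210067]
```

View pics/s_sc.png

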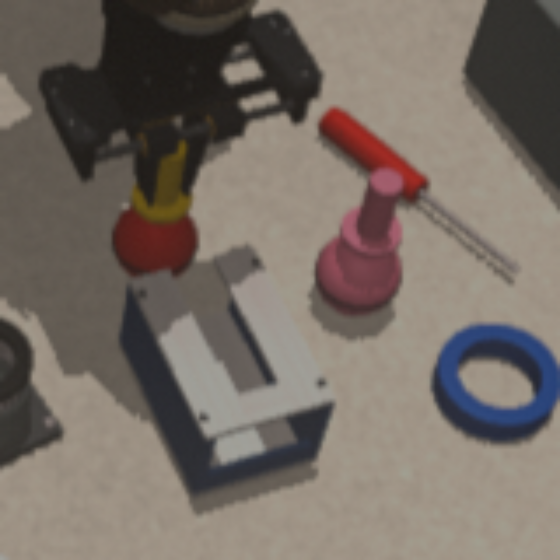

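The flask is fully out of the mouth, in front of the dock, hanging upright from the fingers. I'll carry it over to the right-hand cradle.

```bash
python3 - <<'E'
from h import *
env.move_linear([.452,.206,.25],speed=.15)
env.move_linear([.586,-.145,.25],speed=.15)
env.move_linear([.586,-.145,.185],speed=.08)
env.pause(.2)
ct=calibration('top')
print(status.get_force().round(2),status.get_gripper_width(),status.get_clock(),status.get_tcp_pos())
cv2.imwrite('pics/c_t.png',cv2.resize(get_image('top')[180:290,320:440],None,fx=5,fy=5))
cv2.imwrite('pics/c_s.png',cv2.resize(get_image('scene')[190:310,210:330],None,fx=5,fy=5))
cv2.imwrite('pics/c_w.png',get_image('wrist'))
E
```

```text
[ 0.66 -0.28 -2.63] 0.023218750239200437 14.3667 [ 0.58614276 -0.14505965  0.18546244]
```

View pics/c_s.png

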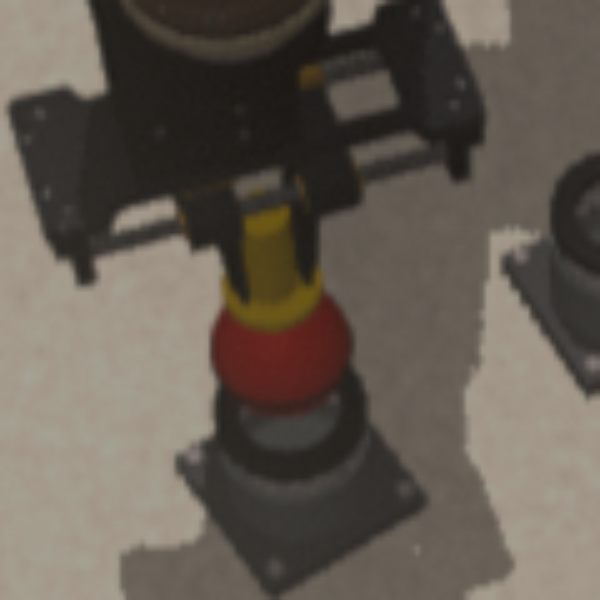

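View pics/c_w.png

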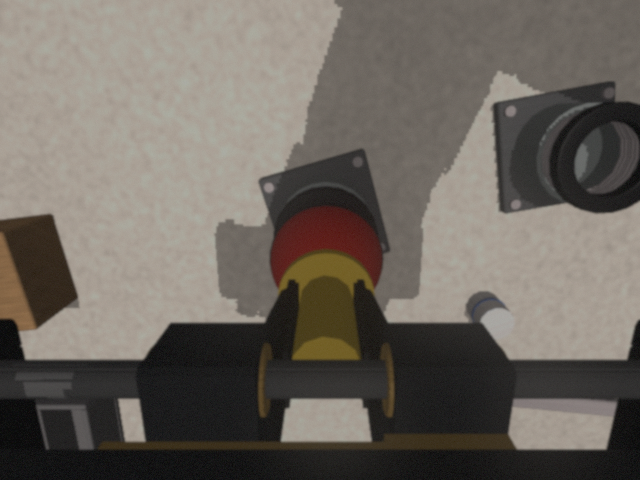

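The flask is above the correct cradle: its ball and the ring share image column ~326 in the wrist view. Next: lower it while watching forces.

```bash
python3 - <<'E'
from h import *
for z in (.168,.163,.160,.158,.156,.154):
    env.move_linear([.586,-.145,z],speed=.03); env.pause(.1); f=status.get_force(); print(z,f.round(2),status.get_tcp_pos().round(4),status.get_gripper_width(),status.get_ft_torque().round(2))
    if f[2]>6 or abs(f[:2]).max()>8: break
env.pause(.15)
print(status.get_clock())
cv2.imwrite('pics/d_s.png',cv2.resize(get_image('scene')[190:310,210:330],None,fx=5,fy=5))
E
```

```text
0.168 [-0.68 -0.03 -3.24] [ 0.5861 -0.145   0.1682] 0.023366635282793754 [0.05 0.02 0.01]
0.163 [ 0.06 -0.49 -3.04] [ 0.586 -0.145  0.163] 0.02367832006648365 [ 0.05 -0.02 -0.02]
0.16 [ 2.56 -1.16  0.88] [ 0.5866 -0.1452  0.1605] 0.023987973045367577 [-0.1  -0.67  0.03]
0.158 [ 4.39 -0.29  3.38] [ 0.5864 -0.1451  0.1582] 0.02370380042289967 [-0.24 -1.07 -0.05]
0.156 [ 3.9  -0.48  4.66] [ 0.5863 -0.1451  0.1562] 0.023642014451506342 [-0.19 -1.21  0.06]
0.154 [ 5.05 -0.89  6.02] [ 0.5863 -0.1451  0.1542] 0.02327672608067965 [-0.21 -1.22 -0.02]
17.3
```

View pics/d_s.png

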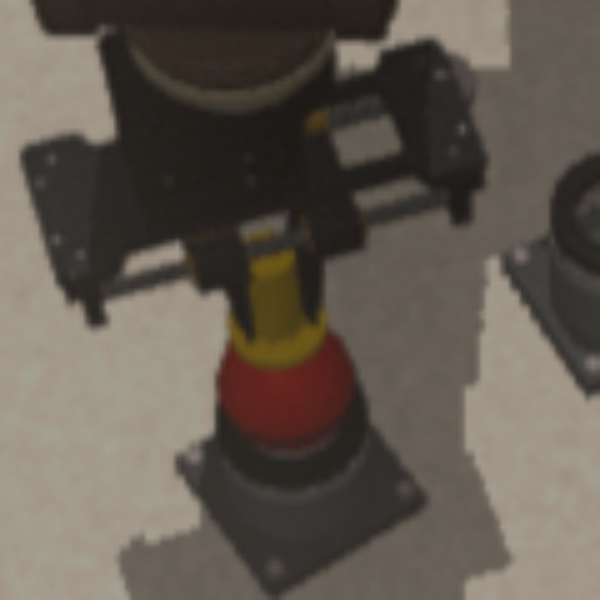

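The ball is seated in the ring and the spring is moving. The +x reaction of about 5 N means the flask sits slightly short of the ring's centre, so I'll ease it +x and then press.

```bash
python3 - <<'E'
from h import *
def rep(t): print(t,status.get_force().round(2),status.get_tcp_pos().round(4),round(status.get_gripper_width(),4),status.get_ft_torque().round(2))
for x in (.587,.588,.589):
    env.move_linear([x,-.145,.156],speed=.03); env.pause(.1); rep(x)
    if status.get_force()[0]<.8: break
print(status.get_clock())
E
```

```text
0.587 [ 2.45 -1.75  3.58] [ 0.5869 -0.145   0.156 ] 0.0238 [-0.27 -0.8   0.01]
0.588 [ 2.69 -1.28  2.7 ] [ 0.5879 -0.145   0.1559] 0.0233 [-0.31 -0.57  0.03]
0.589 [ 0.17 -2.16  3.4 ] [ 0.5888 -0.145   0.1559] 0.0237 [-0.52 -0.16  0.02]
18.4
```

```bash
python3 - <<'E'
from h import *
def rep(t): print(t,status.get_force().round(2),status.get_tcp_pos().round(4),round(status.get_gripper_width(),4),status.get_ft_torque().round(2))
env.move_linear([.589,-.146,.156],speed=.03); env.pause(.1); rep('y')
grip(0.0,50); rep('g')
for z in (.152,.149,.147,.1455,.1445,.1435,.1425):
    env.move_linear([.589,-.146,z],speed=.03); env.pause(.15); rep(z)
    if status.get_force()[2]>20: break
print(status.get_clock())
cv2.imwrite('pics/e_s.png',cv2.resize(get_image('scene')[190:310,210:330],None,fx=5,fy=5))
E
```

```text
y [1.25 1.22 4.05] [ 0.5889 -0.1457  0.1559] 0.0235 [ 0.61 -0.24 -0.02]
g [1.28 3.28 3.47] [ 0.5889 -0.1457  0.156 ] 0.0237 [ 0.89 -0.27 -0.03]
0.152 [1.12 4.2  5.  ] [ 0.589  -0.1458  0.1522] 0.0236 [ 1.05 -0.13 -0.05]
0.149 [1.66 4.03 7.13] [ 0.589  -0.1458  0.1493] 0.0236 [ 1.11 -0.11  0.  ]
0.147 [-0.1   4.15  7.92] [ 0.589  -0.1458  0.1474] 0.0235 [ 1.12  0.01 -0.06]
0.1455 [-0.42  4.15  8.41] [ 0.5891 -0.1458  0.146 ] 0.0236 [ 1.15  0.04 -0.01]
0.1445 [0.76 4.39 9.05] [ 0.5891 -0.1458  0.145 ] 0.0229 [ 1.17  0.06 -0.04]
0.1435 [0.8  4.33 9.45] [ 0.5891 -0.1458  0.1441] 0.0233 [ 1.16  0.09 -0.04]
0.1425 [ 0.82  3.57 10.14] [ 0.5891 -0.1459  0.1433] 0.0238 [1.16 0.14 0.01]
21.8
```

View pics/e_s.png

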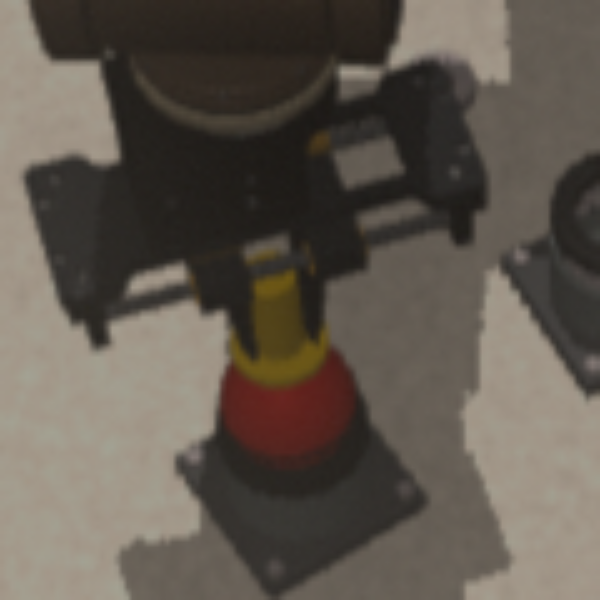

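```bash
python3 - <<'E'
from h import *
def rep(t): print(t,status.get_force().round(2),status.get_tcp_pos().round(4),round(status.get_gripper_width(),4),status.get_ft_torque().round(2))
env.move_linear([.589,-.1455,.1425],speed=.03); env.pause(.1); rep('y')
for z in (.1415,.1405,.1395,.1385,.1375,.1365):
    env.move_linear([.589,-.1455,z],speed=.03); env.pause(.2); rep(z)
    if status.get_force()[2]>17: break
print(status.get_clock())
cv2.imwrite('pics/f_s.png',cv2.resize(get_image('scene')[190:310,210:330],None,fx=5,fy=5))
cv2.imwrite('pics/f_w.png',get_image('wrist'))
E
```

```text
y [-0.37  2.37 10.99] [ 0.5891 -0.1456  0.1433] 0.0233 [ 0.74  0.22 -0.1 ]
0.1415 [-2.33  3.99 17.59] [ 0.5893 -0.1457  0.1431] 0.0239 [ 0.82  0.62 -0.06]
22.65
```

View pics/f_s.png

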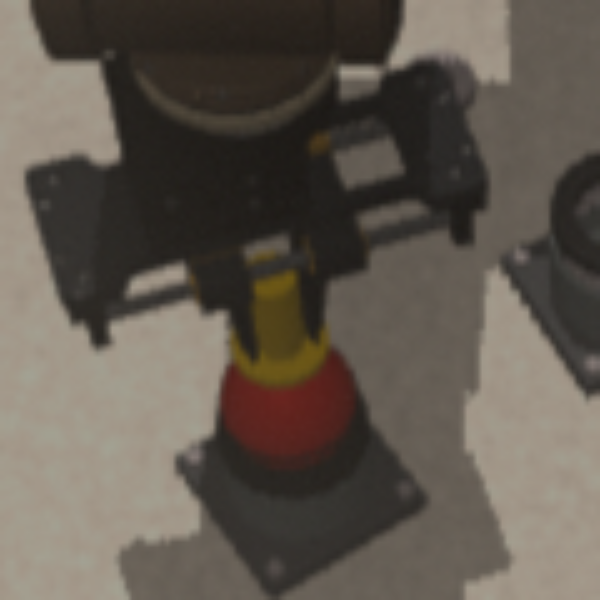

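View pics/f_w.png

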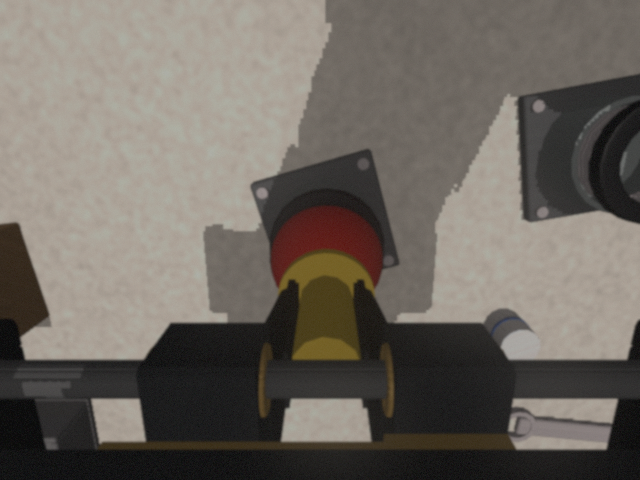

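The force jumps by 6.6 N while the TCP stays at 0.143 m (predicted about 0.144), so the ring is on its stop. The views show the flask upright and the ring down on its housing. One stability check, then I'll hand it in.

```bash
python3 - <<'E'
from h import *
env.pause(.5); print(status.get_force().round(2),status.get_tcp_pos().round(4),status.get_gripper_width(),status.get_clock())
if status.get_force()[2]>9: close_job(); print('handed in')
E
```

```text
[-1.82  2.66 17.05] [ 0.5893 -0.1457  0.1431] 0.023535310424284108 23.25
the job is handed in; nothing more can be done
handed in
```

I slid the red flask out of the dock's mouth and carried it to the cradle farthest to the robot's right. There I seated it in the ring and pressed it down onto the stop. The job was handed in at about 23 s with the gripper still holding and pressing.

**Last checks:**
- **Press:** the tool reads +17 N vertically, roughly 20 N on the ring once the flask's weight (about 3 N) is added. It held steady for half a second.
- **Ring fully down:** the height is 0.143 m against about 0.144 m predicted. The force jumped sharply there with almost no further movement.
- **Grip:** the fingers are at 23.5 mm on the 24 mm stem, with no sign of slip.
- **Upright:** the last scene picture shows the flask upright in the ring.

**What disagreed:** the camera estimate of the ring's centre looked about 3 mm short in x. The side force showed this on seating, and I corrected it before pressing. A side force of about 3 N remained, which I took as a small leftover centring error.

I did not touch any bystander on purpose, and the ones in the last pictures looked undisturbed. I did not measure their positions again at the end.

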